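Close a dosing pump's pressure shoe to its gauge mark

ROBOT

A 7-joint arm with a two-finger parallel gripper is mounted at the origin on the work surface. World frame = base frame: x ahead of the robot, y to its left, z up, the work surface at z = 0. Lengths are in m, angles in rad, forces in N, time in s.
With the tool pointing down it reaches from about 0.35 to 0.9 m from the base axis. Payload 19.9 kg.
Tool frame: the origin (TCP) lies midway between the tips of the shut fingers; the grasp point (between the pads) lies 19 mm behind it; z points along the fingers, y is the line along which they close (so a half turn about z gives the same grasp; the last joint's range is limited). The gripper opens to 94 mm and grips with 3 to 60 N. Pads are 16 mm wide; open, the fingers measure 119 mm over their backs; the gripper's body (75 mm by 177 mm) begins 78 mm behind the grasp point.
Start: joints at [1.183, 0.417, -0.01, 1.614, 0.005, 1.111, -0.053], TCP at [0.212, -0.588, 0.205] pointing down, gripper open.
Joint ranges: [-2.81, 2.81], [-0.39, 2.02], [-1.27, 1.25], [0.06, 2.57], [-1.19, 4.33], [0.19, 2], [-2.82, 2.82]. Speed limits (rad/s): [1.89, 1.89, 2.39, 2.39, 3.01, 3.01, 3.01].

INTERFACE

Orientations are given as a unit quaternion [x, y, z, w].
In Python, from bench import sensors, capture, camera_model, ticket, boxes_of, silhouettes, place_of gives the robot as it stands.
- The arm moves only by the tool step_arm, never from a script. Its argument "motion" is a list of rows, each a list of 2 entries, a list of its own where there are three numbers: the shift along the world's x, y, z as a fraction of full scale, then the turn about the world's z as a fraction of full scale. A call has 1 to 12 rows; each row shifts and turns the commanded pose from where the row before left it; what a row does not reach is not made up. Full scale, the value 1, is 10 cm for a shift and 1.5 rad for a turn. A row lasts 1/8 s, in which the tool goes at most 62.5 mm and 10.7 degrees, less where a joint would pass 70% of its speed; a pose out of reach is approached as far as the arm can. A call with a number of a shift or a turn outside -1 to 1 is refused whole. A call with a gripper value outside its range is refused whole. "grip" is the gripper command: -1 is shut, 1 is fully open, values between are in proportion, set as the call begins (left out, the last holds). The fingers move at their own pace and stop on an object; the grip force is fixed at half the most. Time passes only in rows, so rows that do not move let the fingers close. It gives the time, the measured TCP pose, the force, the opening and the grip force at its end, in the units of the state.
- sensors.state(): the state, without advancing time (a new reading comes with each control period).
- capture(name): name is "scene" or "top" or "wrist"; returns (picture, depth): 420x560x3 uint8, red, green, blue; 420x560 float32, m along the optical axis (not along the pixel's ray), 0 where there is no reading.
- camera_model(name): a dict with "mtx" (3x3 intrinsics, pixels), "rvec" (rotation vector, rad) and "tvec" (3), from world to camera coordinates, as OpenCV has them; the wrist camera has in their place "tool_from_camera" (4x4, takes a point from camera to tool coordinates, whose origin is the TCP and whose axes are the flange's). Camera axes: x right, y down, z forward; pixel columns grow to the right and rows downward; lengths in m; the calibration is good to about 2 mm. A picture is of the moment at which its call begins: read the wrist's pose just before it. camera_model takes no time and is no camera call.
- ticket.sign_off(): hands the job in; it is judged then, once.
Trained networks look in the newest picture that a camera, given by its name, has taken for a name from the list of things; names that differ only in an ending like _2 or _b are one class to them, and where a whole thing is asked for, a point or a joint stands for the part that bears it (a point fixed in the world has none). Each returns a list of dicts, best first, with "score" (0 to 1); they miss things now and then, are a little off and sometimes report something else, mostly with a low value. They report only what shows in the picture. A call takes as long as a camera call.
- boxes_of(name, camera): "location" ([column, row] in pixels, amid what is visible of it).
- silhouettes(name, camera): "pixels" (420x560 bool, what is visible of it) and "location" ([column, row] in pixels, amid what is visible of it).
- place_of(name, camera): "location" ([column, row] in pixels: a listed point, or the origin of a listed thing).
The state is a dict: "clock": time; "q": joint angles; "qvel": joint speeds; "joint_efforts": joint torques, N m; "eef_pos": TCP position; "ee_rot": TCP orientation; "wrist_force": force on the tool from outside, world axes, zero at the start; "moment": the same for the moment, N m; "width": finger opening in m; "grasp_force": force on a finger pad.
Only numpy, scipy, OpenCV 4.12 (cv2) and the standard library are available. Lean on these libraries where they do the work, as an engineer would, in place of code of your own. Each camera call takes 0.05 s, during which the arm holds its last target. There are 200 camera calls.

TASK

The dosing pump's cover is off for service: with a fingertip on top of its knurled adjuster wheel, roll the wheel towards the rotor, stroke by stroke as needed, until the sliding shoe's pointer lines up with the gauge mark, and do not run it past the mark. Move the shoe only by rolling the wheel, never by pushing it, and leave the other things around the pump where they are. Finish with the hand clear.

Things in the scene. Friction and masses are not known exactly. Their poses are not given: they have to be found in the camera images.
- pump: Dosing pump, a fixed black box, grey deck 85 mm above the table. Origin on the table below the wheel's axle; x across it (65 mm either way), y along it towards the rotor (from -50 to +185 mm), z up. On the deck: knurled wheel at y = 0, white shoe (from y = 34 to 72 mm or a little further on at the start), round rotor with three rollers (y = 141 mm, radius 32 mm, 17 mm above the deck).
- wheel_top (a point): Fixed point: top of the wheel, midway along its width, 118 mm above the table; axes as the pump's. Rigid: pressing does not move it, a press of 4 to 10 N gives the fingertip enough hold. Rolling the top towards the rotor (pump +y) closes the shoe, 5 mm per radian (1.8 mm per 10 mm of rim); rolling it back opens it. Friction about 1.5 N at the rim; it stays where it is left.
- wheel: Knurled steel adjuster wheel, radius 28 mm over its 24 ribs (1.5 mm high), 26 mm wide, upright in a slot, axle along the pump's x, 90 mm above the table. Its upper 33 mm stand above the deck between two fixed round cheeks (29 mm between them, 37 mm over them, tops 10 mm below the wheel's). Origin at its centre; its frame turns with it.
- shoe: White plastic pressure shoe, 80 mm across (pump x), 14 mm high, that slides on the deck along pump +y towards the rotor, geared to the wheel; travel 40 mm. Origin on the deck at its pointer's y. Not to be touched.
- pointer_tip (a point): Tip of the shoe's dark pointer, a 3 mm wide finger that sticks out of the shoe's +x side, at pump x = 48 mm, 6 mm above the deck; moves with the shoe.
- gauge_mark (a point): Pointer-side end of the gauge mark, a dark raised tab (4 mm wide, 14 mm long across the strip) on the white strip along the deck's +x edge, beside the pointer's path, at the start 9 to 30 mm further on towards the rotor; fixed in a run. Axes as the pump's. The pointer lines up when its tip has the mark's position along pump y; the shoe can run on past it.
- spare_roller: Bystander, loose, to be left where it is: white plastic roller, diameter 17 mm, 22 mm tall, standing on the pump's deck. Origin under its centre.
- coupling: Bystander, loose, to be left where it is: grey plastic ring, diameter 28 mm, 20 mm tall. Origin under its centre.
- test_vial: Bystander, loose, to be left where it is: small glass jar with white cap, diameter 28 mm, 60 mm tall. Origin under its centre.
- measuring_cup: Bystander, loose, to be left where it is: clear cup, diameter 52 mm, 55 mm tall. Origin under its centre.
- screwdriver: Bystander, loose, to be left where it is: screwdriver 170 mm long, lying. Origin at its underside.
- additive_jar: Bystander, loose, to be left where it is: white jar with blue cap, diameter 60 mm, 75 mm tall. Origin under its centre.
- jug: Bystander, loose, to be left where it is: white bottle with red cap, diameter 90 mm, 200 mm tall. Origin under its centre.

How it is judged:
On the way:
1. a fingertip rests on the adjuster wheel (contact force between the fingers and wheel above 0.5 N), for 0.1 s.
At the end, for the whole second after the job is handed in: The pointer tip is within 2.5 mm of the gauge mark along the shoe's travel, and the wheel is still (y of pointer_tip in the frame of gauge_mark between -0.0025 and 0.0025 m and angular speed of wheel below 0.1 rad/s); the robot touches nothing.
It fails at once if the pointer is run more than 4 mm past the gauge mark (y of pointer_tip in the frame of gauge_mark above 0.004 m).
It fails at once if the robot pushes on the shoe itself (over 1.5 N) (contact force between any of the fingers, the arm and shoe above 1.5 N).
It fails at once if a bystander is lifted, carried or pushed more than 25 mm away (distance of any of spare_roller, coupling, test_vial, measuring_cup, screwdriver, additive_jar, jug from where it was at the start of the episode above 0.025 m).
It also fails if it takes over 64 s, if anything falls off the work surface, if the arm or the gripper's body presses on something with over 40 N, if the wrist force passes 120 N, or if a joint passes its speed limit or range.

## Working session

There is one attempt and no reset: what is moved stays moved. The work goes in short steps, Python scripts to look and compute and a tool call to move; the robot and the scene stay as the last step left them, time stands still between calls to the robot, and variables do not carry over. Pictures are saved under pics/ and viewed, at most 10 in all, crops included, and the job is handed in when it is done.

Besides the shell and the picture viewer there is one more tool, called after "Request:" by a JSON object that holds its "name" and its "arguments", one argument or row to a line. step_arm: Moves the arm, as the interface text tells. Shift numbers are shares of 10 cm and turn numbers shares of 1.5 rad, none past 1 either way. Its arguments: {"type":"object","properties":{"motion":{"type":"array","items":{"type":"array"}},"grip":{"type":"number"}},"required":["motion"]}

```bash
mkdir -p pics; cat > h.py <<'E'
import numpy as np, cv2
from bench import sensors, capture, camera_model, ticket, boxes_of, silhouettes, place_of
from scipy.spatial.transform import Rotation as R
def cam(name):
    """K, world_from_camera 4x4"""
    m=camera_model(name); T=np.eye(4)
    if 'rvec' in m:
        r=cv2.Rodrigues(np.array(m['rvec'],float))[0]; t=np.array(m['tvec'],float).ravel()
        T[:3,:3]=r.T; T[:3,3]=-r.T@t
    else:
        s=sensors.state(); W=np.eye(4); W[:3,:3]=R.from_quat(s['ee_rot']).as_matrix(); W[:3,3]=s['eef_pos']
        T=W@np.array(m['tool_from_camera'])
    return np.array(m['mtx'],float),T
def at_z(px,K,T,z):
    d=T[:3,:3]@np.linalg.solve(K,[px[0],px[1],1.]); return T[:3,3]+d*(z-T[2,3])/d[2]
def at_depth(px,K,T,dep):
    d=dep[int(round(px[1])),int(round(px[0]))]
    return T[:3,:3]@(np.linalg.solve(K,[px[0],px[1],1.])*d)+T[:3,3]
E
python3 - <<'E'
from h import *
Z=dict(pump=0,wheel_top=.118,wheel=.09,shoe=.085,pointer_tip=.091,gauge_mark=.088,spare_roller=.085,coupling=0,test_vial=0,measuring_cup=0,screwdriver=0,additive_jar=0,jug=0)
for c in ('top','scene'):
    K,T=cam(c); p,d=capture(c); cv2.imwrite(f'pics/{c}0.png',p[:,:,::-1])
    for n,z in Z.items():
        r=place_of(n,c)
        for q in r[:2]: print(c,n,round(q['score'],2),np.round(q['location']),np.round(at_z(q['location'],K,T,z),4))
s=sensors.state();print(s['eef_pos'],s['ee_rot'],s['clock'],s['width'])
E
```

```text
top pump 0.68 [354. 223.] [ 0.5163 -0.07    0.    ]
top wheel_top 0.76 [366. 221.] [ 0.5101 -0.0774  0.118 ]
top wheel 0.68 [365. 218.] [ 0.5204 -0.0802  0.09  ]
top shoe 0.55 [342. 229.] [ 0.4966 -0.0306  0.085 ]
top pointer_tip 0.64 [334. 203.] [ 0.5518 -0.0134  0.091 ]
top gauge_mark 0.38 [364. 221.] [ 0.5143 -0.0774  0.088 ]
top spare_roller 0.46 [299. 260.] [0.4287 0.0627 0.085 ]
top coupling 0.57 [372. 262.] [ 0.4257 -0.1103  0.    ]
top test_vial 0.43 [335. 188.] [ 0.599  -0.0257  0.    ]
top test_vial 0.31 [374. 261.] [ 0.4287 -0.1147  0.    ]
top measuring_cup 0.93 [302. 180.] [0.6188 0.0525 0.    ]
top screwdriver 0.74 [358. 224.] [ 0.5142 -0.0795  0.    ]
top screwdriver 0.6 [312. 285.] [0.3735 0.0306 0.    ]
top additive_jar 0.59 [404. 205.] [ 0.56  -0.186  0.   ]
top jug 0.9 [141. 233.] [0.4926 0.4261 0.    ]
scene pump 0.65 [202. 241.] [ 0.5232 -0.075   0.    ]
scene wheel_top 0.89 [196. 209.] [ 0.5241 -0.0718  0.118 ]
scene wheel_top 0.44 [202. 240.] [ 0.5945 -0.0558  0.118 ]
scene shoe 0.67 [220. 209.] [ 0.5002 -0.0322  0.085 ]
scene pointer_tip 0.66 [225. 230.] [ 0.5547 -0.0178  0.091 ]
scene spare_roller 0.39 [268. 181.] [0.4327 0.0644 0.085 ]
scene coupling 0.4 [224. 229.] [ 0.4938 -0.0307  0.    ]
scene test_vial 0.78 [229. 272.] [ 0.5953 -0.0155  0.    ]
scene measuring_cup 0.92 [265. 280.] [0.6141 0.0563 0.    ]
scene screwdriver 0.63 [255. 186.] [0.3783 0.0323 0.    ]
scene additive_jar 0.81 [148. 262.] [ 0.5719 -0.1827  0.    ]
scene additive_jar 0.19 [226. 228.] [ 0.4903 -0.0281  0.    ]
scene jug 0.91 [436. 229.] [0.4982 0.4168 0.    ]
[ 0.21184001 -0.5879884   0.2054215 ] [ 9.85086455e-01  1.72060091e-01 -3.25345979e-05 -3.07991182e-05] 1.4 0.09404067384992536
```

View pics/top0.png

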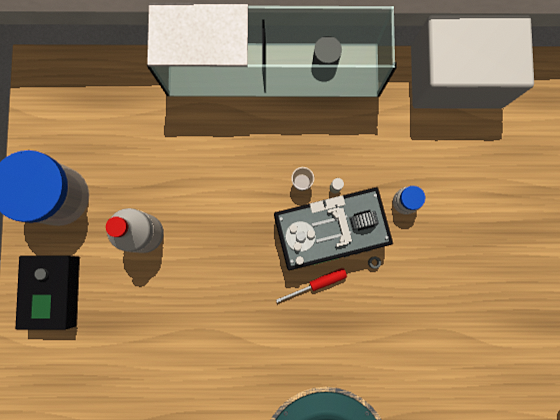

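View pics/scene0.png

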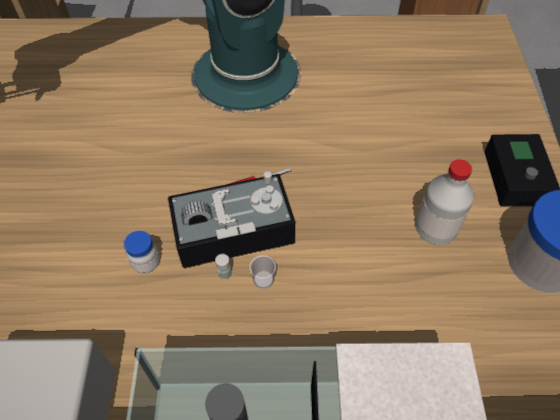

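The top view shows the wheel at about (364,219), the rotor at (300,236) and the shoe and pointer at (340,225)/(334,203). That puts the pump's yaw at roughly 16° with the wheel near (0.516, -0.075). The scene view agrees. I'll move above the pump for a close look.

Request:
{"name": "step_arm", "arguments": {
  "motion": [
    [[0.25,0.43,0.05],0],
    [[0.25,0.43,0.05],0],
    [[0.25,0.43,0.05],0],
    [[0.25,0.43,0.05],0],
    [[0.25,0.43,0.05],0],
    [[0.25,0.43,0.05],0],
    [[0.25,0.43,0.05],0],
    [[0.25,0.43,0.05],0],
    [[0.25,0.43,0.05],0],
    [[0.25,0.43,0.05],0],
    [[0.25,0.43,0.05],0],
    [[0.25,0.43,0.05],0]
  ],
  "grip": -1
}}

```text
clock: 2.9
eef_pos: [0.5125, -0.0706, 0.2658]
ee_rot: [0.985, 0.172, 0.0, 0.0]
wrist_force: [0.1, -1.5, -0.9]
width: 0.0007
grasp_force: 0.0
```

```bash
cat > look.py <<'E'
from h import *
import sys
Z=dict(wheel_top=.118,pointer_tip=.091,gauge_mark=.088,shoe=.085,spare_roller=.085,pump=0)
K,T=cam('wrist'); p,d=capture('wrist'); cv2.imwrite(f'pics/{sys.argv[1]}.png',p[:,:,::-1]); np.save('d.npy',d)
print(np.round(T,3)); print(K)
for n,z in Z.items():
    for q in place_of(n,'wrist')[:2]:
        l=q['location']; print(n,round(q['score'],2),np.round(l,1),np.round(at_z(l,K,T,z),4),np.round(at_depth(np.clip(l,0,[559,419]),K,T,d),4))
s=sensors.state();print(s['eef_pos'],s['ee_rot'],s['clock'],s['width'],s['wrist_force'])
E
python3 look.py w1
```

```text
[[ 0.339 -0.903 -0.264  0.59 ]
 [-0.941 -0.325 -0.094 -0.043]
 [-0.001  0.281 -0.96   0.444]
 [ 0.     0.     0.     1.   ]]
[[293.39658214   0.         277.32867351]
 [  0.         293.39658214 208.73505971]
 [  0.           0.           1.        ]]
wheel_top 0.73 [285.3 197.1] [ 0.5166 -0.079   0.118 ] [ 0.5165 -0.0791  0.1173]
pointer_tip 0.92 [243.6 149. ] [ 0.5488 -0.0153  0.091 ] [ 0.5482 -0.0149  0.086 ]
gauge_mark 0.54 [282.1 192.9] [ 0.5136 -0.0767  0.088 ] [ 0.5194 -0.0741  0.1151]
gauge_mark 0.5 [229.6 149. ] [0.5428 0.0006 0.088 ] [0.5424 0.001  0.0849]
shoe 0.91 [243.5 182.2] [ 0.5095 -0.0272  0.085 ] [ 0.5121 -0.0277  0.0968]
spare_roller 0.75 [158.6 214.8] [0.4322 0.0621 0.085 ] [0.4374 0.0587 0.0968]
spare_roller 0.45 [268.6 109.2] [ 0.6011 -0.0281  0.085 ] [ 0.6019 -0.027   0.0576]
pump 0.82 [281.4 178. ] [ 0.5162 -0.076   0.    ] [ 0.5327 -0.0687  0.0989]
pump 0.44 [284.8 195.2] [ 0.4926 -0.0902  0.    ] [ 0.518  -0.0779  0.1157]
[ 0.51140779 -0.07309316  0.26534526] [ 9.85230130e-01  1.71235346e-01 -1.81975690e-04  1.13948327e-04] 3.25 0.0005811386868761927 [ 0.12117399 -0.10365019  0.55511491]
```

View pics/w1.png

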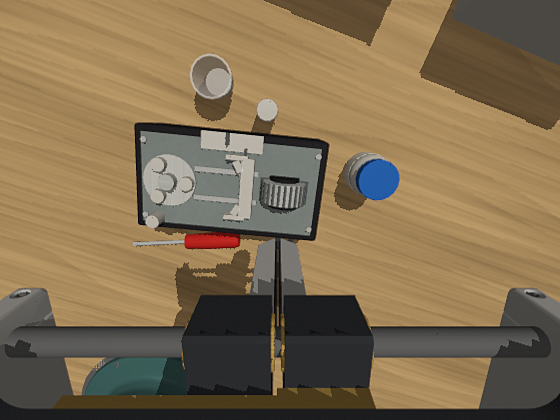

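The wheel is at (284,193), the shoe at (245,185), the rotor at (168,180) and the strip at (200–263,140). The scene is clear, so I'll zoom in on the pointer and strip and fit the yaw.

```bash
python3 - <<'E'
from h import *
p=cv2.imread('pics/w1.png'); c=p[110:240,130:330]
cv2.imwrite('pics/w1c.png',cv2.resize(c,None,fx=4,fy=4,interpolation=cv2.INTER_CUBIC))
K,T=cam('wrist')
# deck outline yaw from depth: points of deck height
d=np.load('d.npy'); v,u=np.mgrid[:420,:560]
P=np.stack([(u-K[0,2])/K[0,0]*d,(v-K[1,2])/K[1,1]*d,d],-1)@T[:3,:3].T+T[:3,3]
m=(abs(P[...,2]-.085)<.004)&(d>0)&(v<245)
m=(cv2.morphologyEx(m.astype(np.uint8),cv2.MORPH_OPEN,np.ones((3,3))))
(c,s,a)=cv2.minAreaRect((P[m>0][:,:2]*1000).astype(np.float32)); print(c,s,a,np.median(P[m>0][:,2]))
r=at_z((168,180),K,T,.102); w=np.array([.5166,-.079]); e=r[:2]-w; print('rotor',r,np.linalg.norm(e),np.degrees(np.arctan2(-e[0],e[1])))
E
```

```text
(579.3431396484375, -122.7755126953125) (204.86070251464844, 529.5548095703125) 36.58270263671875 0.08360389624844877
rotor [0.4847309 0.0540481 0.102    ] 0.1368116865135475 13.470302741781781
```

View pics/w1c.png

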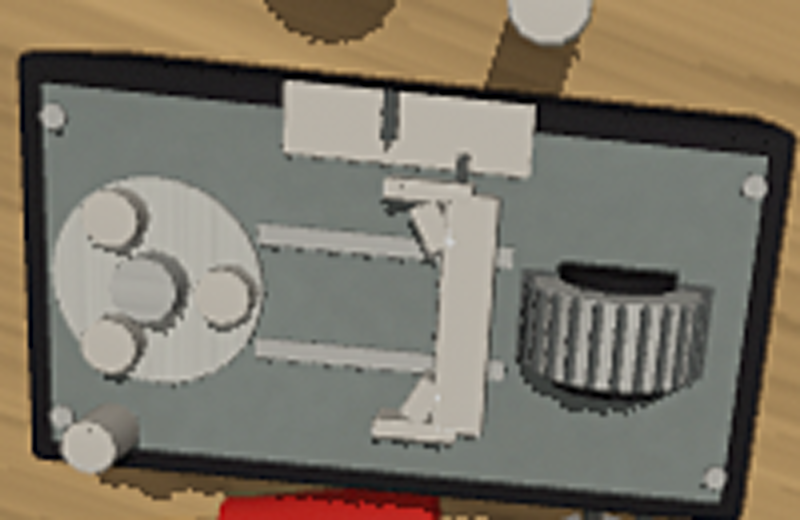

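```bash
cat >> h.py <<'E'
YAW=None
E
python3 - <<'E'
from h import *
K,T=cam('wrist')
f=lambda x,y,z: at_z((130+x/4,110+y/4),K,T,z)
a,b,c,d=[f(*q,.087) for q in ((52,115),(755,187),(60,417),(715,478))]
for e in (a-b,c-d,): print(np.degrees(np.arctan2(-e[0],e[1])),np.linalg.norm(e))
for e in (a-c,b-d): print(np.degrees(np.arctan2(e[1],e[0])),np.linalg.norm(e))
yaw=np.mean([np.arctan2(-e[0],e[1]) for e in (a-b,c-d)]); Y=np.array([-np.sin(yaw),np.cos(yaw)]);X=np.array([Y[1],-Y[0]])
w=np.array([.5166,-.079])
for n,q in dict(ptr=f(463,155,.091),mark=f(389,149,.089),mark_far=f(391,92,.089),rotor=f(160,285,.102),shoe_back=f(485,310,.099),roller=f(90,448,.107)).items(): print(n,q,'pump x,y mm',1e3*(q[:2]-w)@X,1e3*(q[:2]-w)@Y)
print(np.degrees(yaw))
E
```

```text
13.944852377878828 0.2097888999803957
14.088049162485394 0.2100351550954822
13.904102431244617 0.09408210751803879
14.05428218903355 0.09355732341751248
ptr [ 0.5488397  -0.02024792  0.091     ] pump x,y mm 45.50958069075067 49.19434066448552
mark [0.54287469 0.0010847  0.089     ] pump x,y mm 44.88894942026266 71.33652855090573
mark_far [0.55874384 0.00531318 0.089     ] pump x,y mm 61.30975018345262 71.59559856011163
rotor [0.48406806 0.05146928 0.102     ] pump x,y mm 0.03637878147721452 134.46396609509807
shoe_back [ 0.50857336 -0.04110933  0.099     ] pump x,y mm 1.389479529912542 38.70658223775309
roller [0.4296086  0.05797235 0.107     ] pump x,y mm -51.22656713526029 153.96352667984024
14.016450770182109
```

```bash
python3 - <<'E'
from h import *
K,T=cam('wrist')
f=lambda x,y,z: at_z((130+x/4,110+y/4),K,T,z)
S=np.array([f(*q,.087)[:2] for q in ((52,115),(755,187),(60,417),(715,478))])
Y=np.array([-np.sin(.2446),np.cos(.2446)]); o=S.mean(0)-.0675*Y; print('origin',o, 'start stroke(-12mm)',o-.012*Y,'Y',Y)
d=np.load('d.npy')
# wheel crest from depth
v,u=np.mgrid[:420,:560]
P=np.stack([(u-K[0,2])/K[0,0]*d,(v-K[1,2])/K[1,1]*d,d],-1)@T[:3,:3].T+T[:3,3]
q=P[(np.linalg.norm(P[...,:2]-o,axis=-1)<.035)&(P[...,2]>.09)&(P[...,2]<.13)]
l=(q[:,:2]-o); y=l@Y; x=l@[Y[1],-Y[0]]; print('crest z',np.percentile(q[:,2],98))
for z0 in (.1,.105,.11): 
  k=abs(q[:,2]-z0)<.003; print(z0,y[k].min(),y[k].max(),x[k].min(),x[k].max())
s=sensors.state();print(s['eef_pos'])
E
```

```text
origin [ 0.51454271 -0.08054631] start stroke(-12mm) [ 0.51744873 -0.09218912] Y [-0.24216825  0.97023427]
crest z 0.11601292754853572
0.1 -0.023948870616994647 0.027618995054913446 -0.017985916960399338 0.01923777542473601
0.105 -0.02348677426162055 0.024773708237583777 -0.018280948892286163 0.019181223157277695
0.11 -0.01956958492575294 0.020434589958012683 -0.012216289758022943 0.013706559657935583
[ 0.51140779 -0.07309316  0.26534526]
```

Request:
{"name": "step_arm", "arguments": {
  "motion": [
    [[0.06,-0.19,0],-0.067],
    [[0,0,-0.4],0],
    [[0,0,-0.4],0],
    [[0,0,-0.3],0],
    [[0,0,-0.23],0],
    [[0,0,0],0],
    [[0,0,0],0]
  ]
}}

```text
clock: 4.12
eef_pos: [0.5182, -0.0915, 0.1334]
ee_rot: [0.993, 0.122, 0.0, 0.0]
wrist_force: [0.4, -0.6, 0.8]
width: 0.0007
grasp_force: 0.0
```

Request:
{"name": "step_arm", "arguments": {
  "motion": [
    [[0,0,-0.1],0],
    [[0,0,-0.04],0],
    [[0,0,0],0]
  ]
}}

```text
clock: 4.5
eef_pos: [0.5177, -0.091, 0.1182]
ee_rot: [0.992, 0.122, -0.0, -0.0]
wrist_force: [0.1, -0.5, -0.6]
width: 0.0004
grasp_force: 0.0
```

Request:
{"name": "step_arm", "arguments": {
  "motion": [
    [[0,0,-0.02],0],
    [[0,0,0],0]
  ]
}}

```text
clock: 4.75
eef_pos: [0.5178, -0.091, 0.1164]
ee_rot: [0.992, 0.122, -0.0, -0.0]
wrist_force: [-0.1, 0.1, -0.2]
width: 0.0004
grasp_force: 0.0
```

Request:
{"name": "step_arm", "arguments": {
  "motion": [
    [[0,0,-0.02],0],
    [[0,0,0],0]
  ]
}}

```text
clock: 5.0
eef_pos: [0.5179, -0.091, 0.1144]
ee_rot: [0.992, 0.122, 0.0, -0.0]
wrist_force: [0.4, -0.5, -0.4]
width: 0.0005
grasp_force: 0.0
```

Request:
{"name": "step_arm", "arguments": {
  "motion": [
    [[0,0,-0.01],0],
    [[0,0,0],0]
  ]
}}

```text
clock: 5.25
eef_pos: [0.5181, -0.0915, 0.1138]
ee_rot: [0.993, 0.122, 0.0, 0.0]
wrist_force: [-0.8, -2.3, 5.6]
width: 0.0003
grasp_force: 3.0
```

Request:
{"name": "step_arm", "arguments": {
  "motion": [
    [[0,0,-0.01],0],
    [[0,0,0],0]
  ]
}}

```text
clock: 5.5
eef_pos: [0.5183, -0.0922, 0.1132]
ee_rot: [0.993, 0.122, 0.0, 0.001]
wrist_force: [-2.6, -5.8, 12.5]
width: 0.0003
grasp_force: 6.7
```

Request:
{"name": "step_arm", "arguments": {
  "motion": [
    [[-0.0073,0.029,0.016],0],
    [[-0.0073,0.029,0.008],0],
    [[-0.0073,0.029,0.004],0],
    [[-0.0073,0.029,0.001],0]
  ]
}}

```text
clock: 6.0
eef_pos: [0.5159, -0.0812, 0.1169]
ee_rot: [0.993, 0.122, 0.001, 0.001]
wrist_force: [-5.2, -9.3, 28.8]
width: -0.0
grasp_force: 14.2
```

Request:
{"name": "step_arm", "arguments": {
  "motion": [
    [[-0.0073,0.029,-0.002],0],
    [[-0.0073,0.029,-0.005],0],
    [[-0.0073,0.029,-0.009],0],
    [[-0.0073,0.029,-0.013],0]
  ]
}}

```text
clock: 6.5
eef_pos: [0.5125, -0.0667, 0.1148]
ee_rot: [0.992, 0.123, 0.001, -0.0]
wrist_force: [-17.7, 10.7, 48.2]
width: 0.0003
grasp_force: 28.2
```

Request:
{"name": "step_arm", "arguments": {
  "motion": [
    [[0,0,0.1],0],
    [[0.058,-0.232,0.05],0],
    [[0,0,0],0]
  ]
}}

```text
clock: 6.88
eef_pos: [0.5181, -0.0925, 0.1277]
ee_rot: [0.993, 0.121, 0.0, 0.0]
wrist_force: [-0.6, -0.1, 0.4]
width: 0.0008
grasp_force: 0.0
```

```bash
cat > gap.py <<'E'
from h import *
import sys
s=sensors.state(); print(s['clock'],np.round(s['eef_pos'],4),np.round(s['wrist_force'],1))
K,T=cam('wrist'); p,d=capture('wrist')
Y=np.array([-np.sin(.2446),np.cos(.2446)]);X=np.array([Y[1],-Y[0]]);o=np.array([.5145,-.0805])
q=place_of('pointer_tip','wrist')
for r in q[:2]: l=at_z(r['location'],K,T,.091); print('net ptr',round(r['score'],2),1e3*(l[:2]-o)@X,1e3*(l[:2]-o)@Y)
# rectified metric view of the strip, 0.25 mm/px at z=.090: columns = pump y 30..100, rows = pump x 70..30
g=lambda x,y: cv2.projectPoints(np.array([[*(o+x*X+y*Y),.090]]),cv2.Rodrigues(T[:3,:3].T)[0],-T[:3,:3].T@T[:3,3],K,None)[0].ravel()
src=np.float32([g(.07,.03),g(.07,.1),g(.03,.1),g(.03,.03)]); dst=np.float32([[0,0],[700,0],[700,400],[0,400]])
H=cv2.getPerspectiveTransform(src,dst); im=cv2.warpPerspective(p[:,:,::-1].copy(),H,(700,400),flags=cv2.INTER_CUBIC)
cv2.imwrite(f'pics/{sys.argv[1]}.png',im); np.save(sys.argv[1]+'_d.npy',d)
gr=im.min(2).astype(float)
for n,(x0,x1) in dict(mark=(.051,.057),ptr=(.0435,.0465)).items():
    prof=gr[int((.07-x1)*1e4):int((.07-x0)*1e4)].mean(0); print(n,' '.join(f'{int(v)}' for v in prof[100:600:10]))
E
python3 gap.py r1
```

```text
6.875 [ 0.5181 -0.0925  0.1277] [-0.6 -0.1  0.4]
net ptr 0.57 48.15232256079379 57.437261166489876
mark 174 174 174 174 174 173 174 173 174 174 173 173 173 174 173 174 174 174 174 174 174 174 174 174 173 173 174 173 173 173 174 181 83 40 84 85 88 86 174 175 174 173 174 173 174 173 173 174 173 173
ptr 132 131 138 142 144 129 118 118 128 133 133 131 142 142 153 83 25 80 86 72 138 142 145 144 143 125 125 128 140 138 137 143 148 122 121 125 123 133 138 138 137 145 138 119 125 126 123 139 139 138
```

View pics/r1.png

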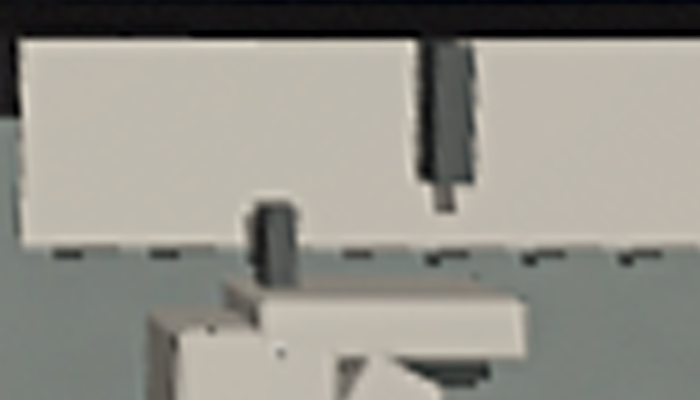

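The rectified view (0.1 mm/px) shows the pointer's top centred at column 283 and the mark at 455, so the gap is about 17.2 mm, down from 22. One stroke moved it about 4.9 mm. The press was too hard, so I'll use a higher arc.

Request:
{"name": "step_arm", "arguments": {
  "motion": [
    [[0,0,-0.1],0],
    [[0,0,-0.038],0],
    [[-0.0073,0.029,0.009],0],
    [[-0.0073,0.029,0.01],0],
    [[-0.0073,0.029,0.007],0],
    [[-0.0073,0.029,0.003],0]
  ]
}}

```text
clock: 7.72
eef_pos: [0.5153, -0.0798, 0.1172]
ee_rot: [0.993, 0.122, 0.0, 0.001]
wrist_force: [-4.3, -3.7, 21.2]
width: 0.0001
grasp_force: 7.9
```

Request:
{"name": "step_arm", "arguments": {
  "motion": [
    [[-0.0073,0.029,0],0],
    [[-0.0073,0.029,-0.005],0],
    [[-0.0073,0.029,-0.007],0],
    [[-0.0073,0.029,-0.01],0]
  ]
}}

```text
clock: 8.22
eef_pos: [0.5126, -0.067, 0.1157]
ee_rot: [0.992, 0.123, 0.001, 0.0]
wrist_force: [-12.3, 6.4, 38.8]
width: 0.0004
grasp_force: 17.0
```

Request:
{"name": "step_arm", "arguments": {
  "motion": [
    [[0,0,0.1],0],
    [[0.058,-0.232,0.03],0],
    [[0,0,0],0]
  ]
}}

```text
clock: 8.6
eef_pos: [0.5178, -0.0921, 0.127]
ee_rot: [0.993, 0.122, -0.0, 0.0]
wrist_force: [-0.7, 0.4, -0.1]
width: 0.0007
grasp_force: 0.0
```

```bash
python3 gap.py r2
```

```text
8.6 [ 0.5178 -0.0921  0.127 ] [-0.7  0.4 -0.1]
net ptr 0.61 48.50751640713665 62.460631823021124
mark 174 174 174 174 174 173 174 174 173 174 174 174 174 174 174 173 174 174 174 174 174 174 174 174 174 174 173 174 174 174 174 185 86 44 81 89 86 82 175 176 174 174 173 174 174 174 174 173 173 173
ptr 129 139 141 141 143 130 115 113 133 131 130 142 141 141 149 132 121 126 141 123 78 37 89 84 87 130 120 135 136 134 144 144 148 124 120 121 121 136 135 136 144 145 145 127 121 121 129 136 135 141
```

Request:
{"name": "step_arm", "arguments": {
  "motion": [
    [[0,0,-0.1],0],
    [[0,0,-0.037],0],
    [[-0.0073,0.029,0.009],0],
    [[-0.0073,0.029,0.01],0],
    [[-0.0073,0.029,0.008],0],
    [[-0.0073,0.029,0.005],0]
  ]
}}

```text
clock: 9.45
eef_pos: [0.5152, -0.0802, 0.1174]
ee_rot: [0.993, 0.122, 0.0, 0.001]
wrist_force: [-4.2, -4.5, 18.8]
width: 0.0003
grasp_force: 9.1
```

Request:
{"name": "step_arm", "arguments": {
  "motion": [
    [[-0.0073,0.029,0],0],
    [[-0.0073,0.029,-0.003],0],
    [[-0.0073,0.029,-0.004],0],
    [[-0.0073,0.029,-0.006],0]
  ]
}}

```text
clock: 9.95
eef_pos: [0.5118, -0.067, 0.1158]
ee_rot: [0.992, 0.123, -0.0, -0.0]
wrist_force: [-5.5, 2.2, 13.0]
width: 0.0004
grasp_force: 6.6
```

Request:
{"name": "step_arm", "arguments": {
  "motion": [
    [[0,0,0.1],0],
    [[0.058,-0.232,0.02],0],
    [[0,0,0],0]
  ]
}}

```text
clock: 10.32
eef_pos: [0.5179, -0.0923, 0.1276]
ee_rot: [0.993, 0.121, 0.0, 0.0]
wrist_force: [-0.1, 1.0, -0.2]
width: 0.0003
grasp_force: 0.0
```

```bash
python3 gap.py r3
```

```text
10.325 [ 0.5179 -0.0923  0.1276] [-0.1  1.  -0.2]
net ptr 0.97 48.720941712094444 65.17621954132842
mark 174 173 174 173 174 174 174 174 174 173 174 174 174 174 174 174 174 174 174 174 174 173 174 174 174 174 174 174 174 174 175 184 82 44 82 89 86 84 177 175 174 174 174 174 174 174 173 174 174 173
ptr 129 141 142 142 142 137 115 114 134 131 131 142 142 141 147 130 121 128 136 135 140 145 145 143 147 38 69 86 73 124 147 144 148 123 121 121 121 136 136 136 145 145 145 127 121 121 130 137 135 141
```

Request:
{"name": "step_arm", "arguments": {
  "motion": [
    [[0,0,-0.1],0],
    [[0,0,-0.037],0],
    [[-0.0073,0.029,0.009],0],
    [[-0.0073,0.029,0.01],0],
    [[-0.0073,0.029,0.008],0],
    [[-0.0073,0.029,0.005],0]
  ]
}}

```text
clock: 11.18
eef_pos: [0.5156, -0.0794, 0.1175]
ee_rot: [0.992, 0.122, 0.001, 0.0]
wrist_force: [0.3, -1.3, 10.0]
width: 0.0003
grasp_force: 5.0
```

Request:
{"name": "step_arm", "arguments": {
  "motion": [
    [[-0.0073,0.029,0],0],
    [[-0.0073,0.029,-0.003],0],
    [[-0.0073,0.029,-0.004],0],
    [[-0.0073,0.029,-0.006],0]
  ]
}}

```text
clock: 11.68
eef_pos: [0.5126, -0.0671, 0.1163]
ee_rot: [0.992, 0.123, 0.001, 0.0]
wrist_force: [-1.9, 2.1, 16.4]
width: 0.0003
grasp_force: 6.6
```

Request:
{"name": "step_arm", "arguments": {
  "motion": [
    [[0,0,0.1],0],
    [[0.058,-0.232,0.02],0],
    [[0,0,0],0]
  ]
}}

```text
clock: 12.05
eef_pos: [0.5177, -0.0923, 0.1277]
ee_rot: [0.993, 0.121, -0.0, 0.0]
wrist_force: [0.5, -0.2, -0.4]
width: 0.0004
grasp_force: 0.0
```

```bash
python3 gap.py r4
```

```text
12.05 [ 0.5177 -0.0923  0.1277] [ 0.5 -0.2 -0.4]
net ptr 0.86 47.27941259685483 72.22406132474154
net ptr 0.33 92.19176651191697 19.090859146466503
mark 174 174 174 174 174 174 174 174 174 174 174 174 174 174 174 174 174 173 174 174 174 174 174 174 174 174 173 174 174 174 175 183 86 43 82 86 84 80 177 176 174 173 174 174 174 174 174 174 174 174
ptr 131 138 138 137 143 131 110 124 126 130 144 145 145 146 148 130 133 136 135 134 145 145 145 144 149 121 135 136 138 62 36 90 84 82 126 127 135 134 132 144 145 144 147 119 116 135 135 135 135 145
```

View pics/r4.png

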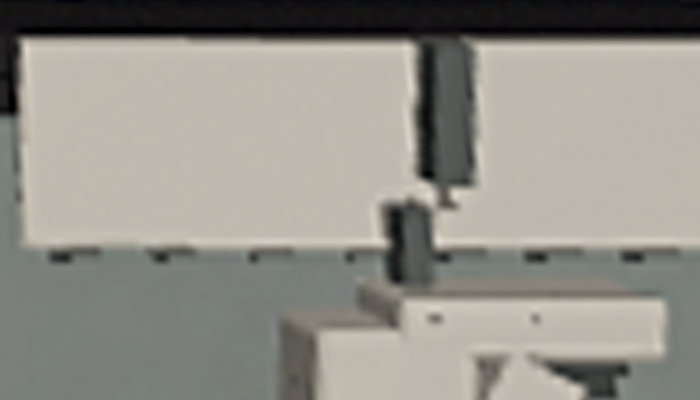

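The pointer's top is now at column 418 and the mark's at 455, a gap of about 3.7 mm. A stroke of 6 rows out of 8 should give about 3.5 mm.

Request:
{"name": "step_arm", "arguments": {
  "motion": [
    [[0,0,-0.1],0],
    [[0,0,-0.037],0],
    [[-0.0073,0.029,0.009],0],
    [[-0.0073,0.029,0.01],0],
    [[-0.0073,0.029,0.008],0],
    [[-0.0073,0.029,0.005],0],
    [[-0.0073,0.029,0],0],
    [[-0.0073,0.029,-0.003],0]
  ]
}}

```text
clock: 13.15
eef_pos: [0.5134, -0.0737, 0.1175]
ee_rot: [0.992, 0.122, 0.0, 0.0]
wrist_force: [-6.2, -2.4, 19.6]
width: 0.0003
grasp_force: 9.9
```

Request:
{"name": "step_arm", "arguments": {
  "motion": [
    [[0,0,0.1],0],
    [[0.043,-0.174,0.01],0],
    [[0,0,0],0]
  ]
}}

```text
clock: 13.52
eef_pos: [0.5177, -0.0928, 0.1277]
ee_rot: [0.993, 0.121, -0.0, 0.0]
wrist_force: [0.2, 0.0, -0.1]
width: 0.0003
grasp_force: 0.0
```

```bash
python3 gap.py r5
```

```text
13.525 [ 0.5177 -0.0928  0.1277] [ 0.2  0.  -0.1]
net ptr 0.61 51.12851187063606 71.85098870334133
mark 174 174 174 174 174 174 174 174 174 174 174 174 174 174 174 174 174 174 174 174 174 174 174 173 174 174 174 174 174 174 175 180 92 39 83 86 83 84 177 176 174 174 173 174 174 174 173 174 174 174
ptr 139 139 139 140 147 124 116 129 128 130 140 139 139 142 144 128 123 128 126 136 139 139 138 142 146 122 127 128 126 140 147 107 75 24 83 85 72 138 140 146 145 147 142 123 118 131 137 134 143 146
```

View pics/r5.png

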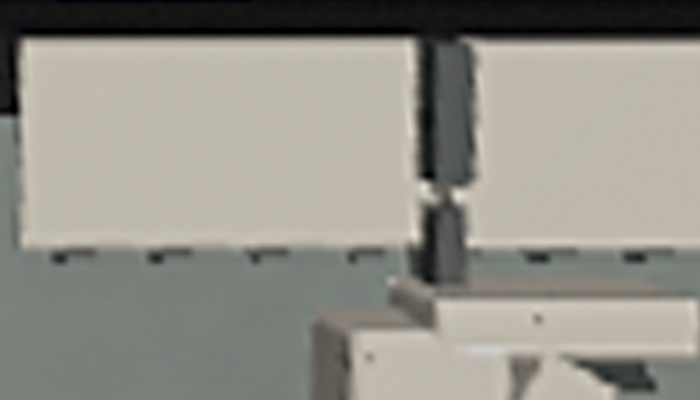

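The pointer is at column 451 and the mark at 455, a gap of about 0.4 mm, well inside the tolerance. I'll lift clear and hand in.

Request:
{"name": "step_arm", "arguments": {
  "motion": [
    [[0,0,0.4],0],
    [[0,0,0.4],0],
    [[0,0,0.2],0],
    [[0,0,0],0],
    [[0,0,0],0]
  ]
}}

```text
clock: 14.25
eef_pos: [0.5171, -0.0908, 0.2269]
ee_rot: [0.992, 0.122, -0.001, -0.0]
wrist_force: [-0.0, -0.0, -0.5]
width: 0.0005
grasp_force: 0.0
```

```bash
python3 gap.py r6 && python3 -c "
from h import *
print(ticket.sign_off())"
```

```text
14.25 [ 0.5171 -0.0908  0.2269] [-0.  -0.  -0.5]
net ptr 0.67 46.80407567443771 75.94413864501114
mark 168 168 168 168 168 168 168 168 168 168 167 168 168 168 168 168 168 168 168 168 168 168 168 167 167 168 167 167 168 167 169 177 138 72 73 79 67 95 155 173 169 167 167 167 167 167 167 167 167 167
ptr 123 122 122 135 137 141 116 102 115 124 123 121 128 137 139 133 106 104 122 123 122 119 132 137 142 122 102 111 125 124 126 129 93 37 75 79 71 121 126 124 120 131 140 135 117 103 108 125 124 122
the job is handed in; nothing more can be done
None
```

The wheel was rolled in five strokes until the pointer sat about 0.4 mm short of the gauge mark by my camera measurement; the hand is clear and the job is handed in, but the sign-off returned no verdict. The first three strokes pressed up to about 48 N, well above the suggested 4 to 10 N, and the last two stayed under 20 N.

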